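# Set a tote's sprung shutter half open and hold it

### The arm

A 6-joint arm with a two-finger parallel gripper is mounted at the origin on the work surface. World frame = base frame: x ahead of the robot, y to its left, z up, the work surface at z = 0. Lengths are in m, angles in rad, forces in N, time in s.
With the tool pointing down it reaches from about 0.325 to 0.9 m from the base axis. Payload 6.1 kg.
Tool frame: the origin (TCP) lies on the centre line of the jaws, within the pads' length; the fingertips stand 22 mm ahead of it and the grasp point (between the pads) lies 3 mm ahead of it; z points along the fingers, y is the line along which they close (so a half turn about z gives the same grasp; the last joint's range is limited). The gripper opens to 85 mm and grips with 20 to 120 N. Pads are 22 mm wide; open, the fingers measure 114 mm over their backs; the gripper's body (76 mm by 85 mm) begins 54 mm behind the grasp point. The pads swing forward as they close: fully open they stand 13 mm farther back than shut.
Start: joints at [-1.391, 0.22, 1.526, -0, 1.395, -0.126], TCP at [0.188, -0.596, 0.253] pointing down, gripper open.
Joint ranges: [-2.98, 2.98], [-0.91, 2.08], [0.09, 2.57], [-1.24, 4.39], [0.2, 2.65], [-2.68, 2.68]. Speed limits (rad/s): [2.57, 2.57, 3.01, 3.14, 3.14, 3.14].

### API

Orientations are given as a unit quaternion [w, x, y, z].
In Python, from bench import * gives the robot as it stands.
- The arm moves only by the tool drive_tool, never from a script. Its argument "commands" is a list of rows, each a list of 7 numbers: the shift along the world's x, y, z in m, then the turn, a rotation vector about the world's x, y, z in rad, then the gripper command: -1 is fully open, 1 is shut, values between are in proportion. In form: [[x, y, z, rx, ry, rz, gripper], ...]. A call has 1 to 12 rows; each row shifts and turns the commanded pose from where the row before left it; what a row does not reach is not made up. A row lasts 1/8 s, in which the tool goes at most 62.5 mm and 10.7 degrees, less where a joint would pass 70% of its speed; a pose out of reach is approached as far as the arm can. A call is refused whole if a number of a shift passes 0.0625 or a number of a turn 0.188, either way. A call with a gripper value outside its range is refused whole. The fingers move at their own pace and stop on an object; "squeeze" is the grip in N (left out, the last holds). Time passes only in rows, so rows that do not move let the fingers close. It gives the time, the measured TCP pose, the force, the opening and the grip force at its end, in the units of the state.
- sense(): the state, without advancing time (a new reading comes with each control period).
- read_camera(name): name is "side" or "top"; returns the picture (384x512x3 uint8, red, green, blue); there is no depth.
- get_calibration(name): a dict with "vertical_fov" (degrees; the focal length in pixels is half the picture's height over the tangent of half this angle, whatever the lens; pixels are square), "cx", "cy" (the principal point, pixels), "R" (3x3) and "t" (3): a world point X has camera coordinates R X + t. Camera axes: x right, y down, z forward; pixel columns grow to the right and rows downward; lengths in m; the calibration is good to about 2 mm. A picture is of the moment at which its call begins. get_calibration takes no time and is no camera call.
- finish_job(): hands the job in; it is judged then, once.
The state is a dict: "clock": time; "joint_pos": joint angles; "qd": joint speeds; "joint_efforts": joint torques, N m; "tool_pos": TCP position; "tool_rot": TCP orientation; "force": force on the tool from outside, world axes, zero at the start; "wrist_torque": the same for the moment, N m; "gripper_width": finger opening in m; "gripper_force": force on a finger pad.
Only numpy, scipy, OpenCV 4.12 (cv2) and the standard library are available. Lean on these libraries where they do the work, as an engineer would, in place of code of your own. Each camera call takes 0.05 s, during which the arm holds its last target. There are 200 camera calls.

### The job

At the picking station, take the black handle on the yellow sprung shutter of the blue tote and slide the shutter open until you feel it reach its end stop; then ease it back, never letting it snap, to half of its travel, where the red pointers on the shutter meet the red half-way marks on the lid. The spring would shut it again, so your program finishes while the gripper is still holding the shutter still at half. Leave the cartons in the tote and everything else on the table where they are.

Things in the scene. Friction and masses are not known exactly. Their poses are not given: they have to be found in the camera images.
- hatch: Blue tote 400 mm long (its y) by 300 mm (its x) by 120 mm high, fixed to the table, closed by a steel lid whose top is 124 mm above the table. Origin: centre of its underside. Its +y half (robot's left at yaw 0) has the opening that the yellow shutter covers when shut; two dark guide rails run along y at x = -122 and +122 mm, tops 138 mm above the table. The shutter opens towards the hatch's own -y. Position and yaw differ each time.
- shutter_grip (a point): Centre of the shutter's black handle, which moves with the shutter. The handle is a round bar, 14 mm thick and 70 mm long, lying along the hatch's x (across the sliding direction), on two uprights at its ends; the bar's centre line is 170 mm above the table and 40 mm above the yellow plate's top. Axes as the hatch's. The yellow plate is 230 mm (x) by 160 mm (y), centred under the handle, top 130 mm above the table.
- half_mark (a point): Point midway between the two red half-way marks on the lid (on its edges outside the rails), on the lid's centre line, 124 mm above the table. The shutter is at half travel when the handle and the red pointers beside it, which are in line with the handle bar, have the same y in the hatch's frame as this point. Black lines 70 mm to either side of it mark shut and fully open.
- shutter (a joint): Travel of the shutter in m: 0 shut (where it starts), growing as it slides to the hatch's -y, 0.14 at its hard end stop, 0.07 at half travel. A spring pushes it shut: about 3 N when shut, 7 N at half, 11 N at the stop (60 N per metre), with about 0.6 N of friction; it closes by itself when let go.
- tote_carton_a: Yellow carton 70 x 50 x 55 mm standing in the tote's end compartment, under the shutter; leave alone.
- tote_carton_b: Yellow carton 60 x 50 x 60 mm standing in the tote's other compartment, under the shutter; leave alone.
- tape_roll: Tan tape roll, 90 mm across, 48 mm high, lying flat on the table to the right; leave alone.
- white_carton: White carton 100 x 80 x 70 mm on the table to the left; leave alone.
- scanner: Grey hand scanner with a black handle, 205 mm long, 32 mm high, lying on the table to the right; leave alone.

How it is judged:
On the way, in this order (a step that is already met when the one before it is completed fails the run):
1. The shutter is slid open to its end stop (value of joint shutter above 0.133 m), for 0.1 s.
2. The shutter is eased back to half travel and held still there by the fingers (value of joint shutter between 0.062 and 0.078 m and velocity of joint shutter between -0.02 and 0.02 m/s and contact force between the fingers and shutter above 3 N), for 0.3 s.
At the end, for the whole second after the job is handed in: After reaching its end stop (within 7 mm) the shutter stands still (under 20 mm/s) within 8 mm of half travel (62 to 78 of 140 mm), held by the fingers against the spring (over 3 N between them), no carton jammed against it, no bystander moved over 30 mm (all of step 2 and contact force between shutter and tote_carton_a below 0.5 N and contact force between shutter and tote_carton_b below 0.5 N); the arm keeps its last pose, push and grip.
It fails at once if The shutter snaps back (closes faster than 0.5 m/s) (velocity of joint shutter below -0.5 m/s).
It fails at once if A carton in the tote is moved more than 30 mm (distance of any of tote_carton_a, tote_carton_b from where it was at the start of the episode above 0.03 m).
It fails at once if A thing on the table is moved more than 30 mm (distance of any of tape_roll, white_carton, scanner from where it was at the start of the episode above 0.03 m).
It also fails if it takes over 42 s, if anything falls off the work surface, if the arm or the gripper's body presses on something with over 40 N, if the wrist force passes 120 N, or if a joint passes its speed limit or range.

## Working session

There is one attempt and no reset: what is moved stays moved. The work goes in short steps, Python scripts to look and compute and a tool call to move; the robot and the scene stay as the last step left them, time stands still between calls to the robot, and variables do not carry over. Pictures are saved under pics/ and viewed, at most 10 in all, crops included, and the job is handed in when it is done.

Besides the shell and the picture viewer there is one more tool, called after "Request:" by a JSON object that holds its "fn" and its "kwargs", one argument or row to a line. drive_tool: Moves the arm, as the interface text tells. Its arguments: {"type":"object","properties":{"commands":{"type":"array","items":{"type":"array","items":{"type":"number"}}},"squeeze":{"type":"number"}},"required":["commands"]}

```bash
mkdir -p pics; python3 - <<'E'
from bench import *
import cv2
for n in("top","side"):
    cv2.imwrite(f"pics/{n}0.png",read_camera(n)[:,:,::-1]); c=get_calibration(n); print(n,c)
s=sense();print(s)
E
```

```text
top {'vertical_fov': 48.931660606638225, 'cx': 253.50872449296523, 'cy': 189.63531211428455, 'R': array([[ 0.01080565, -0.99985503,  0.01315893],
       [-0.98864408, -0.01265523, -0.14974219],
       [ 0.14988701, -0.01139143, -0.98863751]]), 't': array([-0.00827022,  0.56533543,  1.45140097])}
side {'vertical_fov': 44.93942318218578, 'cx': 250.762398267964, 'cy': 202.22550853260157, 'R': array([[-0.935479  ,  0.35329393,  0.00790211],
       [ 0.25364467,  0.6868541 , -0.68109898],
       [-0.24605573, -0.63514947, -0.73214871]]), 't': array([ 0.50929964, -0.05176461,  1.62794748])}
{'clock': 0.1, 'joint_pos': array([-1.39109636e+00,  2.21170612e-01,  1.52751316e+00, -1.47477580e-05,
        1.39468978e+00, -1.26092132e-01]), 'qd': array([-1.71965056e-03, -2.56970098e-03, -2.82871809e-03,  4.03442097e-05,
        1.49025849e-03, -2.04212505e-03]), 'joint_efforts': array([ 2.34923158e-03, -4.98241925e+01, -3.90546083e+01,  3.43632007e-05,
        5.65851762e-03, -1.85886370e-05]), 'tool_pos': array([ 0.18805992, -0.59549925,  0.25228542]), 'tool_rot': array([-8.89935906e-04,  9.88333562e-01,  1.52302256e-01, -3.11207686e-05]), 'force': array([-0.08029843,  0.50025867,  0.6281984 ]), 'wrist_torque': array([ 0.00943888, -0.00514184,  0.04352996]), 'gripper_force': 0.0, 'gripper_width': 0.0851750357218478}
```

View pics/top0.png

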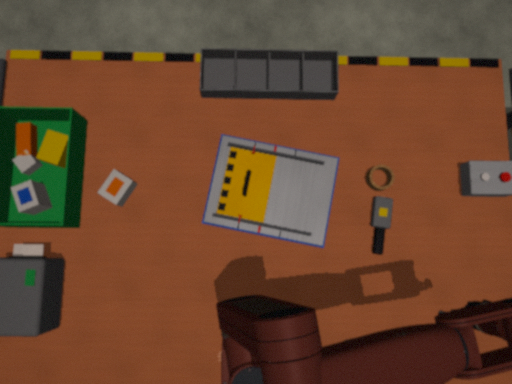

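View pics/side0.png

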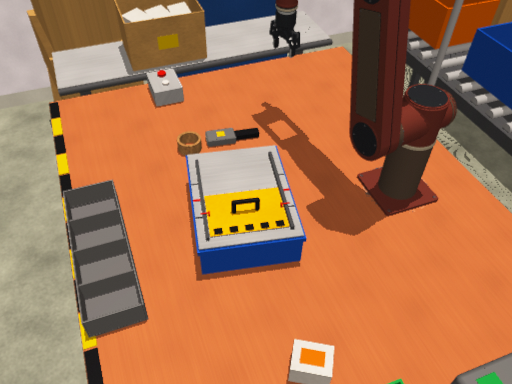

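The top picture shows the tote's lid with corners at about (222,136), (339,157), (324,245) and (204,223). The shutter is on its left (+y) half, with the handle bar from about (250,170) to (245,195). The side picture agrees. Next I measure.

```bash
cat > h.py <<'E'
from bench import *
import cv2, numpy as np
def ray(n,uv,z):
    c=get_calibration(n); f=192/np.tan(np.radians(c["vertical_fov"])/2)
    R,t=c["R"],c["t"]; o=-R.T@t
    d=R.T@np.array([(uv[0]-c["cx"])/f,(uv[1]-c["cy"])/f,1]); return o+d*(z-o[2])/d[2]
def proj(n,X):
    c=get_calibration(n); f=192/np.tan(np.radians(c["vertical_fov"])/2)
    p=c["R"]@X+c["t"]; return np.array([c["cx"],c["cy"]])+f*p[:2]/p[2]
E
python3 - <<'E'
from h import *
im=cv2.imread("pics/top0.png"); hsv=cv2.cvtColor(im,cv2.COLOR_BGR2HSV)
H,S,V=cv2.split(hsv); box=np.zeros_like(H); box[125:255,195:350]=1
def blobs(m,amin,n,z,img=None):
    k,l,st,ce=cv2.connectedComponentsWithStats((m&(box>0)).astype(np.uint8))
    for i in range(1,k):
        if st[i,4]>=amin:
            ys,xs=np.where(l==i); r=cv2.minAreaRect(np.c_[xs,ys].astype(np.float32))
            print(n,st[i],ce[i].round(1),ray("top",ce[i],z).round(4),[ray("top",p,z).round(3).tolist()[:2] for p in cv2.boxPoints(r)])
blobs((H>18)&(H<35)&(S>150)&(V>120),100,"yellow",.13)
blobs(V<60,10,"dark.17",.17)
blobs(((H<6)|(H>174))&(S>110)&(V>110),2,"red",.124)
# lid quad: non-orange region
m=(((H>95)&(H<130)&(S>60))&(box>0)).astype(np.uint8)
ys,xs=np.where(m); r=cv2.minAreaRect(np.c_[xs,ys].astype(np.float32))
print("blue",[ray("top",p,.124).round(4)[:2] for p in cv2.boxPoints(r)],ray("top",r[0],.124))
a=im[125:255,195:350]; cv2.imwrite("pics/c.png",cv2.resize(a,None,fx=5,fy=4.6 and 5*.9,interpolation=cv2.INTER_CUBIC)[:600] if 0 else cv2.resize(a,(155*4,130*4),interpolation=cv2.INTER_CUBIC))
E
```

```text
yellow [ 217  147   59   76 2786] [248.1 184.8] [0.5683 0.0177 0.13  ] [[0.473, 0.121], [0.7, 0.08], [0.669, -0.076], [0.443, -0.031]]
dark.17 [237 145  11   4  14] [241.9 146.6] [0.6884 0.0397 0.17  ] [[0.69, 0.056], [0.694, 0.056], [0.687, 0.022], [0.683, 0.023]]
dark.17 [231 152   5   5  21] [232.6 154. ] [0.6634 0.0696 0.17  ] [[0.656, 0.075], [0.67, 0.075], [0.67, 0.062], [0.657, 0.062]]
dark.17 [291 157  15   3  17] [298.1 157.9] [ 0.653 -0.145  0.17 ] [[0.656, -0.122], [0.659, -0.122], [0.65, -0.168], [0.647, -0.167]]
dark.17 [307 160  15   4  16] [313.8 161.1] [ 0.643  -0.1966  0.17  ] [[0.646, -0.174], [0.649, -0.175], [0.64, -0.221], [0.636, -0.22]]
dark.17 [228 165   5   5  22] [229.7 167. ] [0.6199 0.0782 0.17  ] [[0.626, 0.084], [0.626, 0.071], [0.613, 0.071], [0.613, 0.084]]
dark.17 [243 171   7  24  67] [246.1 182.4] [0.5695 0.0242 0.17  ] [[0.533, 0.036], [0.608, 0.021], [0.607, 0.013], [0.531, 0.027]]
dark.17 [225 178   5   5  22] [226.9 179.9] [0.5769 0.0865 0.17  ] [[0.583, 0.093], [0.583, 0.08], [0.57, 0.08], [0.57, 0.093]]
dark.17 [222 191   5   5  23] [224.2 193
[... 4024 characters left out ...]
.384, -0.106]]
red [290 242   2   1   2] [290.5 242. ] [ 0.3805 -0.1242  0.124 ] [[0.381, -0.126], [0.381, -0.126], [0.38, -0.123], [0.38, -0.123]]
red [295 243   2   1   2] [295.5 243. ] [ 0.3774 -0.1406  0.124 ] [[0.377, -0.142], [0.377, -0.142], [0.377, -0.139], [0.377, -0.139]]
red [325 243   1   2   2] [325.  243.5] [ 0.3769 -0.2378  0.124 ] [[0.375, -0.238], [0.375, -0.238], [0.379, -0.238], [0.379, -0.238]]
red [310 246   2   1   2] [310.5 246. ] [ 0.3682 -0.1899  0.124 ] [[0.368, -0.192], [0.368, -0.192], [0.368, -0.188], [0.368, -0.188]]
blue [array([0.4413, 0.1692]), array([0.7439, 0.1164]), array([ 0.6634, -0.2958]), array([ 0.3649, -0.2302])] [ 0.55084071 -0.06013848  0.124     ]
```

View pics/c.png

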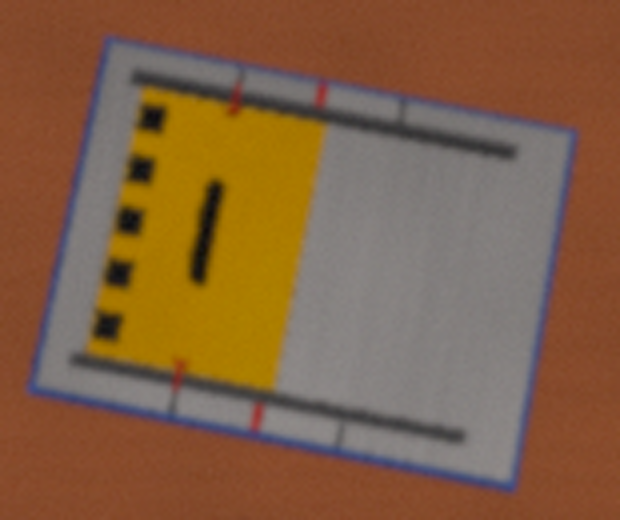

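Half marks at (0.695,-0.072) and (0.424,-0.020) give a midpoint of (0.559,-0.046) and a yaw of -0.19. The handle is at (0.5695,0.024), 70.7 mm from the half mark (70 expected). Moving above the handle with the tool's y along the sliding direction (turn of -0.497).

Request:
{"fn": "drive_tool", "kwargs": {
  "commands": [
    [0.0318, 0.0517, 0, 0, 0, -0.0414, -1],
    [0.0318, 0.0517, 0, 0, 0, -0.0414, -1],
    [0.0318, 0.0517, 0, 0, 0, -0.0414, -1],
    [0.0318, 0.0517, 0, 0, 0, -0.0414, -1],
    [0.0318, 0.0517, 0, 0, 0, -0.0414, -1],
    [0.0318, 0.0517, 0, 0, 0, -0.0414, -1],
    [0.0318, 0.0517, 0, 0, 0, -0.0414, -1],
    [0.0318, 0.0517, 0, 0, 0, -0.0414, -1],
    [0.0318, 0.0517, 0, 0, 0, -0.0414, -1],
    [0.0318, 0.0517, 0, 0, 0, -0.0414, -1],
    [0.0318, 0.0517, 0, 0, 0, -0.0414, -1],
    [0.0318, 0.0517, 0, 0, 0, -0.0414, -1]
  ],
  "squeeze": 60
}}

```text
clock: 1.6
tool_pos: [0.5703, 0.0264, 0.253]
tool_rot: [0.0, 0.995, -0.096, -0.0]
force: [0.0, -0.2, -0.0]
gripper_width: 0.0853
gripper_force: 0.0
```

```bash
python3 - <<'E'
from h import *
from scipy.spatial.transform import Rotation as R
im=cv2.imread("pics/side0.png"); a=im[150:260,180:310]
e=np.array([.9817,-.191,0])*.035; h=np.array([.5695,.0242,.17])
b=cv2.resize(a,None,fx=5,fy=5,interpolation=cv2.INTER_CUBIC)
for p in(h-e,h,h+e,np.array([.559,-.0457,.124])+e*.14/.035,np.array([.559,-.0457,.124])-e*.14/.035):
    u=proj("side",p); print(u.round(1)); cv2.circle(b,tuple(int(v) for v in ((u-[180,150])*5+2)),4,(255,0,255),1)
cv2.imwrite("pics/s1.png",b)
s=sense();print(s["clock"],s["tool_pos"],s["tool_rot"],R.from_quat(s["tool_rot"],scalar_first=True).as_matrix()[:,1],s["force"])
E
```

```text
[258.  198.6]
[246.1 200. ]
[234.2 201.4]
[195.9 199.2]
[285.8 188.6]
1.6 [0.57034274 0.02635386 0.25299212] [ 1.06910851e-04  9.95390053e-01 -9.59094000e-02 -1.31797115e-04] [-1.90934497e-01 -9.81602751e-01  2.38117160e-04] [ 0.00336527 -0.16454572 -0.02401806]
```

View pics/s1.png

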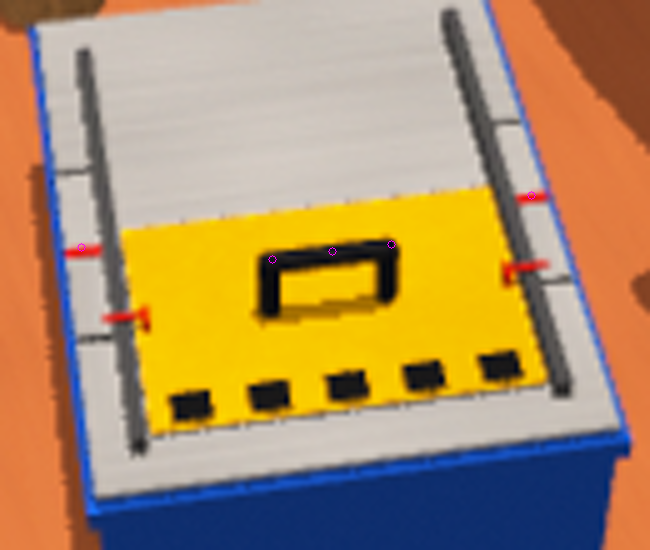

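The projected handle and half-mark points fall on the bar and the red marks in the side view, so both cameras agree. Descending to the bar and closing gently.

Request:
{"fn": "drive_tool", "kwargs": {
  "commands": [
    [-0.001, -0.002, -0.02, 0, 0, 0, -1],
    [0, 0, -0.02, 0, 0, 0, -1],
    [0, 0, -0.02, 0, 0, 0, -1],
    [0, 0, -0.015, 0, 0, 0, -1],
    [0, 0, -0.007, 0, 0, 0, -1],
    [0, 0, 0, 0, 0, 0, 1],
    [0, 0, 0, 0, 0, 0, 1],
    [0, 0, 0, 0, 0, 0, 1],
    [0, 0, 0, 0, 0, 0, 1],
    [0, 0, 0, 0, 0, 0, 1],
    [0, 0, 0, 0, 0, 0, 1],
    [0, 0, 0, 0, 0, 0, 1]
  ],
  "squeeze": 60
}}

```text
clock: 3.1
tool_pos: [0.5693, 0.0229, 0.1722]
tool_rot: [-0.0, 0.995, -0.095, 0.001]
force: [-0.2, 5.1, 4.3]
gripper_width: 0.0119
gripper_force: 58.6
```

Gripping at 58.6 N. Sliding the shutter open along the hatch's -y.

Request:
{"fn": "drive_tool", "kwargs": {
  "commands": [
    [-0.001, -0.0049, 0, 0, 0, 0, 1],
    [-0.0019, -0.0098, 0, 0, 0, 0, 1],
    [-0.0019, -0.0098, 0, 0, 0, 0, 1],
    [-0.0019, -0.0098, 0, 0, 0, 0, 1],
    [-0.0019, -0.0098, 0, 0, 0, 0, 1],
    [-0.0019, -0.0098, 0, 0, 0, 0, 1],
    [-0.0019, -0.0098, 0, 0, 0, 0, 1],
    [-0.0019, -0.0098, 0, 0, 0, 0, 1],
    [-0.0019, -0.0098, 0, 0, 0, 0, 1],
    [-0.0019, -0.0098, 0, 0, 0, 0, 1],
    [-0.0019, -0.0098, 0, 0, 0, 0, 1],
    [-0.0019, -0.0098, 0, 0, 0, 0, 1]
  ]
}}

```text
clock: 4.6
tool_pos: [0.5481, -0.0886, 0.1722]
tool_rot: [-0.002, 0.995, -0.095, 0.001]
force: [4.0, 10.9, 3.9]
gripper_width: 0.012
gripper_force: 58.8
```

Travel is about 113 mm and the force matches the spring. Continuing slowly to the stop.

Request:
{"fn": "drive_tool", "kwargs": {
  "commands": [
    [-0.0009, -0.0049, 0, 0, 0, 0, 1],
    [-0.0009, -0.0049, 0, 0, 0, 0, 1],
    [-0.0009, -0.0049, 0, 0, 0, 0, 1],
    [-0.0009, -0.0049, 0, 0, 0, 0, 1],
    [-0.0006, -0.0029, 0, 0, 0, 0, 1],
    [-0.0006, -0.0029, 0, 0, 0, 0, 1]
  ]
}}

```text
clock: 5.35
tool_pos: [0.5436, -0.1125, 0.1722]
tool_rot: [-0.003, 0.995, -0.095, 0.002]
force: [6.0, 20.7, 5.8]
gripper_width: 0.0121
gripper_force: 59.2
```

Request:
{"fn": "drive_tool", "kwargs": {
  "commands": [
    [-0.0003, -0.0015, 0, 0, 0, 0, 1],
    [-0.0003, -0.0015, 0, 0, 0, 0, 1],
    [0, 0, 0, 0, 0, 0, 1],
    [0, 0, 0, 0, 0, 0, 1]
  ]
}}

```text
clock: 5.85
tool_pos: [0.5436, -0.1126, 0.1722]
tool_rot: [-0.005, 0.995, -0.095, 0.002]
force: [7.0, 24.9, 6.7]
gripper_width: 0.0121
gripper_force: 59.3
```

```bash
python3 - <<'E'
from h import *
t=read_camera("top")[:,:,::-1]; s=read_camera("side")[:,:,::-1]
cv2.imwrite("pics/stop.png",np.hstack([cv2.resize(t[125:255,195:350],(390,327),interpolation=cv2.INTER_CUBIC),cv2.resize(s[130:260,170:325],(390,327),interpolation=cv2.INTER_CUBIC)]))
print(sense()["tool_pos"],sense()["force"])
E
```

```text
[ 0.54358762 -0.11263839  0.17218712] [ 7.80485352 24.70692964  7.45727186]
```

View pics/stop.png

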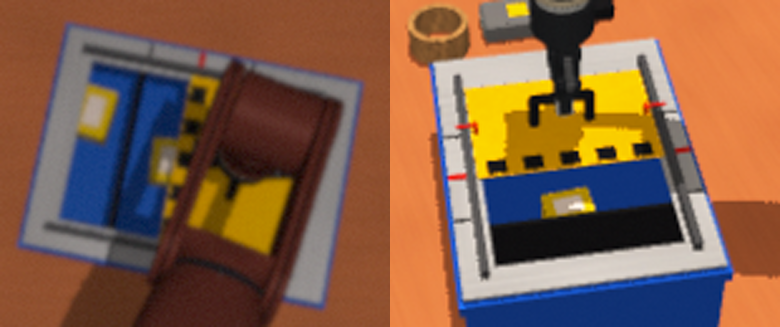

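The end stop is reached: the force climbs to 25 N with no more motion, and the side view shows the shutter fully open with the bar in the fingers. Half is TCP ≈ (0.557,-0.044). Easing back slowly.

Request:
{"fn": "drive_tool", "kwargs": {
  "commands": [
    [0.0009, 0.0049, 0, 0, 0, 0, 1],
    [0.0009, 0.0049, 0, 0, 0, 0, 1],
    [0.001, 0.0049, 0, 0, 0, 0, 1],
    [0.001, 0.0049, 0, 0, 0, 0, 1],
    [0.001, 0.0049, 0, 0, 0, 0, 1],
    [0.001, 0.0049, 0, 0, 0, 0, 1],
    [0.001, 0.0049, 0, 0, 0, 0, 1],
    [0.001, 0.0049, 0, 0, 0, 0, 1],
    [0.001, 0.0049, 0, 0, 0, 0, 1],
    [0.001, 0.0049, 0, 0, 0, 0, 1],
    [0.001, 0.0049, 0, 0, 0, 0, 1],
    [0.001, 0.0049, 0, 0, 0, 0, 1]
  ]
}}

```text
clock: 7.45
tool_pos: [0.5539, -0.0583, 0.1722]
tool_rot: [-0.001, 0.995, -0.095, 0.001]
force: [0.5, 8.3, 5.5]
gripper_width: 0.0123
gripper_force: 59.3
```

Request:
{"fn": "drive_tool", "kwargs": {
  "commands": [
    [0.0008, 0.004, 0, 0, 0, 0, 1],
    [0.0008, 0.004, 0, 0, 0, 0, 1],
    [0.0006, 0.003, 0, 0, 0, 0, 1],
    [0.0003, 0.0015, 0, 0, 0, 0, 1],
    [0, 0, 0, 0, 0, 0, 1],
    [0, 0, 0, 0, 0, 0, 1],
    [0, 0, 0, 0, 0, 0, 1]
  ]
}}

```text
clock: 8.32
tool_pos: [0.5563, -0.0458, 0.1722]
tool_rot: [-0.001, 0.995, -0.095, 0.001]
force: [-0.3, 8.0, 6.3]
gripper_width: 0.0119
gripper_force: 59.4
```

```bash
python3 - <<'E'
from h import *
t=read_camera("top")[:,:,::-1]; s=read_camera("side")[:,:,::-1]
cv2.imwrite("pics/half.png",np.hstack([cv2.resize(t[125:255,195:350],(390,327),interpolation=cv2.INTER_CUBIC),cv2.resize(s[130:260,170:325],(390,327),interpolation=cv2.INTER_CUBIC)]))
x=sense(); print(x["tool_pos"],x["force"],x["gripper_force"],x["qd"].round(3), x["tool_pos"][:2]-[.557,-.0439])
E
```

```text
[ 0.55626894 -0.04583686  0.17217847] [0.04550726 9.05844427 7.19652892] 59.41362798213959 [-0.001  0.001  0.001 -0.001 -0.001  0.001] [-0.00073106 -0.00193686]
```

View pics/half.png

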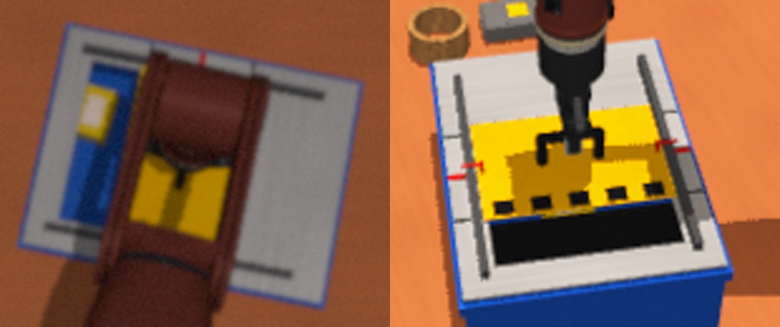

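The pointers meet the half marks in the side view, with the same small parallax as at the shut line at the start. The tool stands about 2 mm from computed half, with the gripper holding. A short extra hold, then I hand in.

Request:
{"fn": "drive_tool", "kwargs": {
  "commands": [
    [0, 0, 0, 0, 0, 0, 1],
    [0, 0, 0, 0, 0, 0, 1],
    [0, 0, 0, 0, 0, 0, 1],
    [0, 0, 0, 0, 0, 0, 1]
  ]
}}

```text
clock: 8.93
tool_pos: [0.5563, -0.0458, 0.1722]
tool_rot: [-0.001, 0.995, -0.095, 0.001]
force: [-0.2, 8.1, 5.6]
gripper_width: 0.0118
gripper_force: 59.4
```

```bash
python3 -c "
from bench import *
s=sense();print(s['tool_pos'],s['gripper_force']);print(finish_job())"
```

```text
[ 0.55626906 -0.0458222   0.17219643] 59.41362798213959
the job is handed in; nothing more can be done
None
```

I slid the shutter to its end stop, eased it back slowly, and handed the job in at 8.9 s with the gripper holding it still about 2 mm from half travel; no verdict was returned.

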